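# Turn the recipe stand's stiff leaf and lock it with the keeper

### The arm

A 6-joint arm with a two-finger parallel gripper is mounted at the origin on a cart in front of the work surface, level with it; the furniture and walls round the work are solid. World frame = base frame: x ahead of the robot, y to its left, z up, the work surface at z = 0. Lengths are in m, angles in rad, forces in N, time in s.
With the tool pointing down it reaches from about 0.35 to 0.85 m from the base axis. Payload 8.1 kg.
Tool frame: the origin (TCP) lies at the very end of the fingers, on their centre line; the grasp point (between the pads) lies 19 mm behind it; z points along the fingers, y is the line along which they close (so a half turn about z gives the same grasp; the last joint's range is limited). The gripper opens to 93 mm and grips with 3 to 60 N. Pads are 15 mm wide; open, the fingers measure 128 mm over their backs; the gripper's body (75 mm by 188 mm) begins 65 mm behind the grasp point.
Start: joints at [1.231, 0.13, 1.488, -0, 1.523, -0.085], TCP at [0.151, 0.581, 0.219] pointing down, gripper open.
Joint ranges: [-2.96, 2.96], [-0.89, 2.26], [0.02, 2.5], [-1.34, 4.48], [0, 2.73], [-2.66, 2.66]. Speed limits (rad/s): [2.39, 2.39, 2.79, 3.14, 3.14, 3.14].

### API

Orientations are given as a rotation vector (axis times angle).
In Python, from plant import monitor, eyes, ticket gives the robot as it stands.
- The arm moves only by the tool arm_command, never from a script. Its argument "deltas" is a list that holds one entry, the list of rows, each a list of 6 numbers: the shift along the world's x, y, z in cm, then the turn, a rotation vector about the world's x, y, z in degrees. In form: [[[tx, ty, tz, rx, ry, rz], ...]]. A call has 1 to 12 rows; each row shifts and turns the commanded pose from where the row before left it; what a row does not reach is not made up. A row lasts 1/12 s, in which the tool goes at most 41.7 mm and 7.16 degrees, less where a joint would pass 70% of its speed; a pose out of reach is approached as far as the arm can. A call is refused whole if a number of a shift passes 4.17 or a number of a turn 7.16, either way. A call with a gripper value outside its range is refused whole. "gripper" is the opening, from -1 (shut) to 1 (fully open), set as the call begins (left out, the last holds). The fingers move at their own pace and stop on an object; "squeeze" is the grip in N (left out, the last holds). Time passes only in rows, so rows that do not move let the fingers close. It gives the time, the measured TCP pose, the force, the opening and the grip force at its end, in the units of the state.
- monitor.read_state(): the state, without advancing time (a new reading comes with each control period).
- eyes.read_camera(name): name is "scene" or "top" or "wrist"; returns the picture (420x560x3 uint8, blue, green, red); there is no depth.
- eyes.camera_model(name): a dict with "fx", "fy", "cx", "cy" (pixels), "rvec" (rotation vector, rad) and "tvec" (3), from world to camera coordinates, as OpenCV has them. Camera axes: x right, y down, z forward; pixel columns grow to the right and rows downward; lengths in m; the calibration is good to about 2 mm. A picture is of the moment at which its call begins: read the wrist's pose just before it. camera_model takes no time and is no camera call; for the wrist camera it gives the pose at the moment of the call.
- ticket.close_job(): hands the job in; it is judged then, once.
The state is a dict: "t": time; "q": joint angles; "dq": joint speeds; "joint_torque": joint torques, N m; "tool_pos": TCP position; "orientation": TCP orientation; "force": force on the tool from outside, world axes, zero at the start; "wrist_torque": the same for the moment, N m; "opening": finger opening in m; "gripper_force": force on a finger pad.
Only numpy, scipy, OpenCV 4.12 (cv2) and the standard library are available. Lean on these libraries where they do the work, as an engineer would, in place of code of your own. Each camera call takes 0.05 s, during which the arm holds its last target. There are 200 camera calls.

### The job

On the open wooden recipe book, push the stiff leaf that stands partly raised on the right up over the spine and on down until it lies flat on the left-hand pages. Only then push the small brass keeper at the left edge round by its peg, a quarter turn from lying along the edge, until it points across the book over the leaf. Use only the fingertips or the outsides of the fingers, gently: nothing is pinched or lifted, the leaf is not flung over, and the jars, bowl and funnel beside the book stay where they are.

Things in the scene. Friction and masses are not known exactly. Their poses are not given: they have to be found in the camera images.
- book: open book on a wooden board, fixed to the worktop, 170 (x) x 330 (y) x 12 mm. Origin: centre of the board's underside. Own x runs along the spine away from the robot, y to the left, z up. Page blocks on both sides, 108 mm wide, 150 mm along the spine, top 20 mm above the origin.
- spine (a point): middle of the spine, a brass rod along the book's x, 22.5 mm above the worktop, at the middle of the book (y = 0): the leaf's hinge axis
- keeper_pivot (a point): the vertical axis of the keeper, at x = +45, y = +140 mm of the book, 27.5 mm above the worktop
- leaf (a joint): stiff light wooden leaf, 5 mm thick, 146 mm along the spine, free edge 125 mm from the hinge axis. Rad: 0 = flat on the right-hand (-y) pages, 1.57 upright, 3.14 = flat on the left-hand pages, its end stop. Stiff hinge (0.13 N m friction): it stays at any angle where it is left, so push it all the way down. Starts at 0.55 to 0.95.
- leaf_edge (a point): middle of the leaf's free edge (mid-thickness)
- keeper (a joint): brass bar 58x14x7 mm on a vertical pivot at the board's left margin, passing just over the flat leaf (leaf top at 25 mm, bar 27.5 to 34.5 mm high). Rad: 0 = along the book's edge, pointing to -x of the book; grows anticlockwise from above; 1.57 = straight across towards the spine, end stop. Starts at -0.5 to 0, stays where left, under 1 N at the peg.
- keeper_peg (a point): centre of the top of the upright brass peg on the keeper, 12 mm diameter, 40 mm from the pivot, standing 29.5 mm above the bar (top 64 mm above the worktop)
- spice_jar: square clear spice jar with black cap, 46x46x97 mm, loose, right of the book near its front corner; leave alone. Origin at the centre of its underside.
- small_bowl: small white bowl, 68 mm across, 28 mm high, loose, right of the book; leave alone. Origin at the centre of its underside.
- jar_left: square clear spice jar with black cap, 46x46x97 mm, loose, left of the book near its front corner; leave alone. Origin at the centre of its underside.
- funnel: metal funnel standing mouth down, 91 mm across, 62 mm high, loose, left of the book; leave alone. Origin at the centre of its underside.

How it is judged:
On the way, in this order (a step that is already met when the one before it is completed fails the run):
1. the leaf lies flat on the left-hand pages (value of joint leaf above 3.02 rad), for 0.2 s.
2. the keeper has been swung over the leaf (value of joint keeper above 1.25 rad), for 0.2 s.
At the end, for the whole second after the job is handed in: the leaf lies flat on the left-hand pages (within 0.12 rad), the keeper points across over it (within 0.32 rad of straight across), both at rest, and the four loose bystanders stand upright within 15 mm of where they were (value of joint leaf above 3.02 rad and value of joint keeper above 1.25 rad and velocity of joint leaf between -0.1 and 0.1 rad/s and velocity of joint keeper between -0.1 and 0.1 rad/s and distance of each of spice_jar, small_bowl, jar_left, funnel from where it was at the start of the episode below 0.015 m and angle between each of spice_jar, small_bowl, jar_left, funnel's own z axis and vertical below 0.2 rad); the robot touches nothing.
It fails at once if the leaf or the keeper is pinched, or shoved harder than 35 N on its way ((contact force between the fingers and leaf above 35 N and value of joint leaf below 2.9 rad) or (contact force between the fingers and keeper above 35 N and value of joint keeper below 1.4 rad)).
It fails at once if the leaf or the keeper is pressed harder than 60 N against its stop (contact force between the fingers and leaf above 60 N or contact force between the fingers and keeper above 60 N).
It fails at once if the leaf is flung over (faster than 6 rad/s) (velocity of joint leaf above 6 rad/s or velocity of joint leaf below -6 rad/s).
It fails at once if the keeper is swung in before the leaf lies flat on the left (value of joint keeper above 0.4 rad and value of joint leaf below 2.9 rad).
It fails at once if a loose bystander is moved by more than 15 mm, lifted or tipped (distance of any of spice_jar, small_bowl, jar_left, funnel from where it was at the start of the episode above 0.015 m or angle between any of spice_jar, small_bowl, jar_left, funnel's own z axis and vertical above 0.2 rad).
It also fails if it takes over 48 s, if anything falls off the work surface, if the arm or the gripper's body presses on something with over 40 N, if the wrist force passes 120 N, or if a joint passes its speed limit or range.

## Working session

There is one attempt and no reset: what is moved stays moved. The work goes in short steps, Python scripts to look and compute and a tool call to move; the robot and the scene stay as the last step left them, time stands still between calls to the robot, and variables do not carry over. Pictures are saved under pics/ and viewed, at most 12 in all, crops included, and the job is handed in when it is done.

Besides the shell and the picture viewer there is one more tool, called after "Request:" as name([rows], argument=value, ...), one row to a line, values as JSON. arm_command: Moves the arm, as the interface text tells. Its arguments: {"type":"object","properties":{"deltas":{"type":"array"},"gripper":{"type":"number"},"squeeze":{"type":"number"}},"required":["deltas"]}

```bash
mkdir -p pics
cat > h.py <<'E'
import cv2,numpy as np
from plant import monitor,eyes,ticket
def snap(n,f):
    im=eyes.read_camera(n); cv2.imwrite('pics/'+f,im); return im
def proj(n,P):
    m=eyes.camera_model(n);K=np.array([[m['fx'],0,m['cx']],[0,m['fy'],m['cy']],[0,0,1.]])
    return cv2.projectPoints(np.array(P,float).reshape(-1,1,3),np.array(m['rvec'],float),np.array(m['tvec'],float),K,None)[0].reshape(-1,2)
def ray(n,uv):
    m=eyes.camera_model(n);R=cv2.Rodrigues(np.array(m['rvec'],float))[0];t=np.array(m['tvec'],float).ravel()
    d=R.T@np.array([(uv[0]-m['cx'])/m['fx'],(uv[1]-m['cy'])/m['fy'],1]);return -R.T@t,d
def atz(n,uv,z):
    c,d=ray(n,uv);return c+d*(z-c[2])/d[2]
def tri(obs):
    A=np.zeros((3,3));b=np.zeros(3);L=[]
    for n,uv in obs:
        c,d=ray(n,uv);d=d/np.linalg.norm(d);M=np.eye(3)-np.outer(d,d);A+=M;b+=M@c;L.append((c,d,M))
    p=np.linalg.solve(A,b);return p,[np.linalg.norm(M@(p-c)) for c,d,M in L]
E
python3 - <<'E'
from h import *
s=monitor.read_state();print({k:np.round(v,3) for k,v in s.items()})
a=snap('scene','s0.png');b=snap('top','t0.png')
for n in('scene','top'):print(n,ray(n,(280,210)))
E
```

```text
{'t': np.float64(0.0), 'q': array([ 1.231,  0.131,  1.489,  0.   ,  1.523, -0.085]), 'dq': array([-0.001,  0.002,  0.   , -0.   ,  0.   , -0.001]), 'joint_torque': array([-1.0000e-03, -5.5984e+01, -4.9175e+01,  7.7000e-02,  3.5000e-02,
       -0.0000e+00]), 'tool_pos': array([0.151, 0.58 , 0.218]), 'orientation': array([-3.990e-01, -3.116e+00,  3.000e-03]), 'force': array([0.118, 0.796, 0.002]), 'wrist_torque': array([-0.007, -0.007, -0.031]), 'gripper_force': np.float64(0.0), 'opening': np.float64(0.093)}
scene (array([0.24425059, 0.60794664, 0.78240693]), array([ 0.29035774, -0.5667475 , -0.77105507]))
top (array([0.3814611 , 0.10006012, 1.07867168]), array([ 0.09446129, -0.03054954, -0.99510683]))
```

View pics/s0.png

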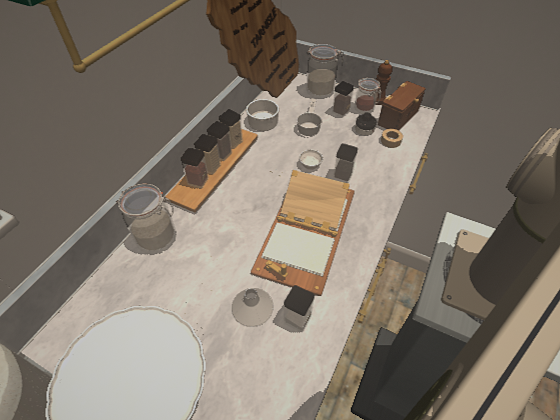

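View pics/t0.png

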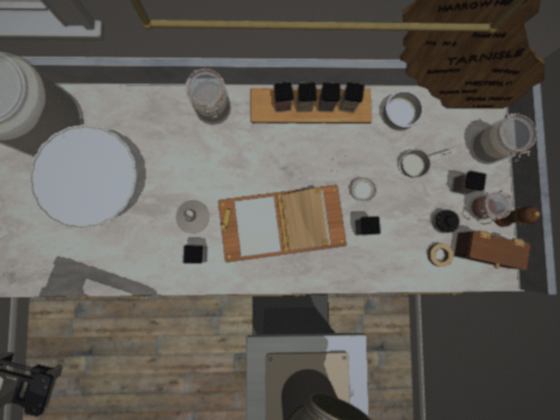

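The scene view shows the book near (305,235), with the leaf raised away from the camera. The top view has the board corners near (220,200), (338,187), (345,245) and (225,260), and the keeper near (226,217). I'll enlarge both.

Run:
```python
import cv2,numpy as np
a=cv2.imread('pics/s0.png')[160:300,240:365];b=cv2.imread('pics/t0.png')[175:270,210:355]
a=cv2.resize(a,None,fx=4,fy=4,interpolation=3);b=cv2.resize(b,None,fx=5.5,fy=5.5,interpolation=3)
cv2.imwrite('pics/s1.png',a);cv2.imwrite('pics/t1.png',b);print(a.shape,b.shape)
```

```text
(560, 500, 3) (522, 798, 3)
```

View pics/s1.png

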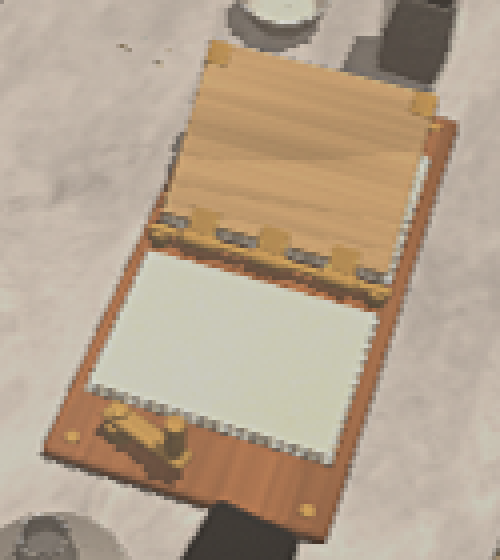

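View pics/t1.png

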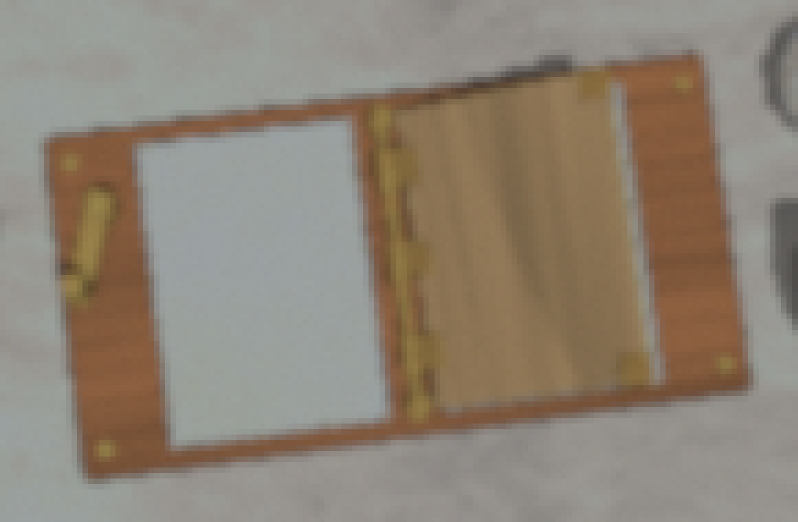

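In both crops the board corners, leaf edge corners (top crop (608,75) and (652,382); scene crop (210,42) and (438,98)) and peg (top (72,285); scene (176,422)) are clear. The keeper lies at a negative angle.

```bash
cat >> h.py <<'E'
T=lambda u,v:('top',(210+(u+.5)/5.5-.5,175+(v+.5)/5.5-.5))
S=lambda u,v:('scene',(240+(u+.5)/4-.5,160+(v+.5)/4-.5))
E
python3 - <<'E'
from h import *
np.set_printoptions(precision=4,suppress=True)
c=np.array([atz(*T(*p),.012) for p in[(46,140),(698,57),(749,385),(89,478)]])
c2=np.array([atz(*S(*p),.012) for p in[(45,452),(327,540),(457,122)]])
print(c,c2)  # c: left-far,right-far,right-near,left-near
print('tri LF,LN,RN',[tri([T(*a),S(*b)]) for a,b in[((46,140),(45,452)),((89,478),(327,540)),((749,385),(457,122))]])
ctr=c.mean(0);yv=(c[0]-c[1]+c[3]-c[2]);yv/=np.linalg.norm(yv);print('ctr',ctr,'yaw deg',np.degrees(np.arctan2(-yv[0],yv[1])),'sizes',np.linalg.norm(c-np.roll(c,1,0),axis=1))
th=np.arctan2(-yv[0],yv[1]);R=np.array([[np.cos(th),-np.sin(th),0],[np.sin(th),np.cos(th),0],[0,0,1]])
o=ctr*[1,1,0]
B=lambda p:R.T@(p-o)
for n,a,b in[('edgeF',(610,73),(210,42)),('edgeN',(655,382),(438,98)),('peg',(72,285),(176,420)),('spineF',(380,110),(160,232)),('spineN',(420,415),(385,293)),('pivot',(102,190),(115,408))]:
    p,r=tri([T(*a),S(*b)]);print(n,p,'book',B(p),r, 'top@z',B(atz(*T(*a),p[2])))
for n,uv,z in[('jarR',(370,226),.097),('bowl',(363,188),.028),('jarL',(193,254),.097),('fun',(190,214),.062)]:
    p=atz('top',uv,z);print(n,p,B(p))
E
```

```text
[[ 0.5103  0.2341  0.012 ]
 [ 0.5508 -0.0874  0.012 ]
 [ 0.3886 -0.109   0.012 ]
 [ 0.3462  0.212   0.012 ]] [[ 0.5096  0.2365  0.012 ]
 [ 0.3451  0.2144  0.012 ]
 [ 0.3885 -0.1101  0.012 ]]
tri LF,LN,RN [(array([0.5108, 0.2346, 0.0082]), [np.float64(9.341493638613776e-05), np.float64(9.34149363861395e-05)]), (array([0.3458, 0.2124, 0.0079]), [np.float64(0.0002521102580104975), np.float64(0.00025211025801043864)]), (array([ 0.3884, -0.1088,  0.0134]), [np.float64(0.0001975908587707912), np.float64(0.00019759085877078664)])]
ctr [0.449  0.0624 0.012 ] yaw deg 7.348449012390095 sizes [0.1655 0.3241 0.1636 0.3237]
edgeF [ 0.5338 -0.0319  0.0906] book [ 0.0721 -0.1044  0.0906] [np.float64(0.0030296610620053044), np.float64(0.003029661062005262)] top@z [ 0.0691 -0.105   0.0906]
edgeN [ 0.3904 -0.0507  0.0905] book [-0.0726 -0.1047  0.0905] [np.float64(0.0006660258368418983), np.float64(0.0006660258368419167)] top@z [-0.0732 -0.1048  0.0905]
peg [0.4368 0.2147 0.0684] book [0.0074 0.1526 0.0684] [np.float64(0.000600716471568625), np.float64(0.0006007164715686389)] top@z [0.0068 0.1524 0.0684]
spineF [0.5223 0.0704 0.0199] book [ 0.0737 -0.0015  0.0199] [np.float64(0.001360154289359621), np.float64(0.0013601542893594315)] top@z [ 0.0751 -0.0012  0.0199]
spineN [0.376  0.0528 0.0236] book [-0.0736 -0.0002  0.0236] [np.float64(0.0007620159822432899), np.float64(0.0007620159822432263)] top@z [-0.0743 -0.0003  0.0236]
pivot [0.4824 0.2042 0.0329] book [0.0513 0.1363 0.0329] [np.float64(0.001200410207683325), np.float64(0.0012004102076833777)] top@z [0.0525 0.1366 0.0329]
jarR [ 0.4337 -0.1542  0.097 ] [-0.0428 -0.2129  0.097 ]
bowl [ 0.5398 -0.1561  0.028 ] [ 0.0621 -0.2284  0.028 ]
jarL [0.3678 0.2827 0.097 ] [-0.0523  0.2289  0.097 ]
fun [0.4686 0.2984 0.062 ] [0.0497 0.2315 0.062 ]
```

Request:
arm_command([
  [[1.4, -2.8, 0.2, 0, 0, -2.83], [1.4, -2.8, 0.2, 0, 0, -2.83], [1.4, -2.8, 0.2, 0, 0, -2.83], [1.4, -2.8, 0.2, 0, 0, -2.83], [1.4, -2.8, 0.2, 0, 0, -2.83], [1.4, -2.8, 0.2, 0, 0, -2.83], [1.4, -2.8, 0, 0, 0, -2.83], [1.4, -2.8, 0, 0, 0, -2.83], [1.4, -2.8, 0, 0, 0, -2.83], [1.4, -2.8, 0, 0, 0, -2.83], [1.4, -2.8, 0, 0, 0, -2.83], [1.4, -2.8, 0, 0, 0, -2.83]],
], gripper=-1)

```text
t: 1.1
tool_pos: [0.3193, 0.2432, 0.2303]
orientation: [-1.295, -2.862, 0.0]
force: [-0.5, -0.6, -0.0]
opening: 0.0177
gripper_force: 0.0
```

Request:
arm_command([
  [[1.4, -2.8, 0, 0, 0, -2.83], [1.4, -2.8, 0, 0, 0, -2.83], [1.4, -2.8, 0, 0, 0, -2.83], [1.4, -2.8, 0, 0, 0, -2.83], [1.4, -2.8, 0, 0, 0, -2.83], [1.4, -2.8, 0, 0, 0, -2.83], [1.4, -2.8, 0, 0, 0, -2.83], [1.4, -2.8, 0, 0, 0, -2.83], [1.4, -2.8, 0, 0, 0, -2.83], [1.4, -2.8, 0, 0, 0, -2.83], [1.4, -2.8, 0, 0, 0, -2.83], [0, 0, 0, 0, 0, 0]],
])

```text
t: 2.1
tool_pos: [0.4743, -0.0676, 0.2299]
orientation: [2.02, 2.405, -0.002]
force: [0.3, -0.4, -0.3]
opening: 0.0005
gripper_force: 0.0
```

Request:
arm_command([
  [[0, 0, 0, 4.96, 0.64, 0], [0, 0, 0, 4.96, 0.64, 0], [0, 0, 0, 4.96, 0.64, 0], [0, 0, 0, 4.96, 0.64, 0], [0, 0, 0, 4.96, 0.64, 0], [0, 0, 0, 4.96, 0.64, 0], [0, 0, 0, 0, 0, 0], [0, 0, 0, 0, 0, 0]],
])

```text
t: 2.77
tool_pos: [0.4727, -0.0639, 0.2293]
orientation: [-1.741, -2.081, -0.492]
force: [-0.3, 0.1, 0.9]
opening: 0.0006
gripper_force: 0.0
```

```bash
cat >> h.py <<'E'
np.set_printoptions(precision=4,suppress=True)
th=np.radians(7.35);RB=np.array([[np.cos(th),-np.sin(th),0],[np.sin(th),np.cos(th),0],[0,0,1]]);OB=np.array([.449,.0624,0])
def tcp():
    s=monitor.read_state();R=cv2.Rodrigues(np.array(s['orientation']))[0]
    print('t',s['t'],'tcp',np.array(s['tool_pos']),'book',RB.T@(s['tool_pos']-OB),'z in book',RB.T@R[:,2],'y in book',RB.T@R[:,1],'F',np.array(s['force']),'open',s['opening'])
    return np.array(s['tool_pos'])
W=lambda p:OB+RB@np.array(p)
E
python3 - <<'E'
from h import *
p=tcp()
for w in[(.02,-.148,.140),(.02,-.098,.053)]:
    print((W(w)-p)*100);p=W(w)
snap('scene','s2.png')
E
```

```text
t 2.7667 tcp [ 0.4727 -0.0639  0.2293] book [ 0.0073 -0.1283  0.2293] z in book [-0.0014  0.5002 -0.8659] y in book [0.9988 0.0429 0.0231] F [-0.3182  0.134   0.8616] open 0.0005510260513268343
[ 1.5091 -1.7897 -8.9298]
[-0.6397  4.9589 -8.7   ]
```

View pics/s2.png

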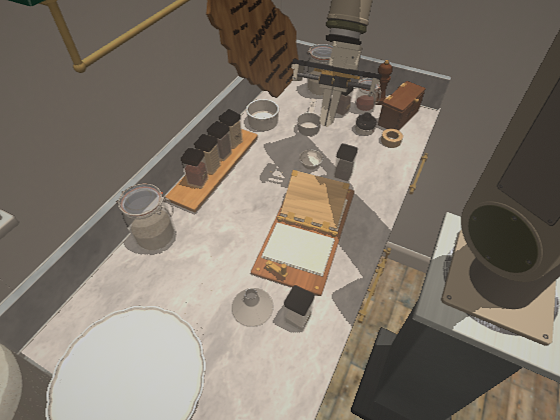

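The arm is tilted as planned, with the fingertips near (328,120), clear of the jar at (345,160). Next I go in under the leaf's free edge.

Request:
arm_command([
  [[0.5, -0.6, 0, 0, 0, 0], [0.5, -0.6, -1.5, 0, 0, 0], [0.5, -0.6, -2.5, 0, 0, 0], [0, 0, -2.5, 0, 0, 0], [0, 0, -2.4, 0, 0, 0], [-0.1, 0.8, -1.4, 0, 0, 0], [-0.1, 0.8, -1.4, 0, 0, 0], [-0.1, 0.8, -1.4, 0, 0, 0], [-0.1, 0.8, -1.4, 0, 0, 0], [-0.1, 0.8, -1.4, 0, 0, 0], [-0.1, 0.9, -1.5, 0, 0, 0], [0, 0, 0, 0, 0, 0]],
])

```text
t: 3.82
tool_pos: [0.4812, -0.0305, 0.0549]
orientation: [-1.737, -2.086, -0.491]
force: [-0.6, -0.3, -1.5]
opening: 0.0004
gripper_force: 0.6
```

Run:
```python
from h import *
p=tcp();im=snap('scene','x.png')
cv2.imwrite('pics/s3.png',cv2.resize(im[90:300,230:400],None,fx=2.8,fy=2.8,interpolation=3))
```

```text
t 3.8167 tcp [ 0.4812 -0.0305  0.0549] book [ 0.0201 -0.0962  0.0549] z in book [-0.0028  0.4995 -0.8663] y in book [0.9986 0.0474 0.0241] F [-0.6063 -0.2793 -1.4571] open 0.0004186233750331979
```

View pics/s3.png

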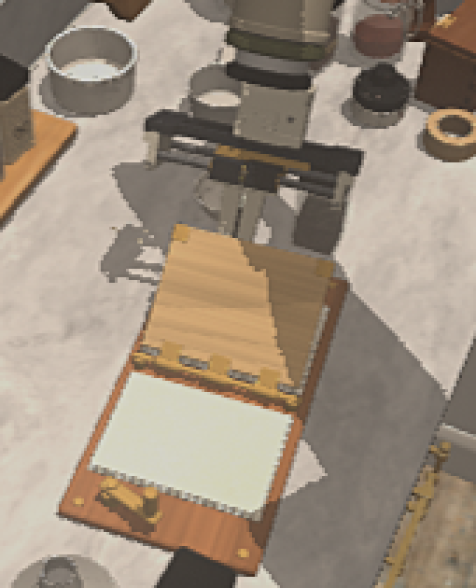

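Fingertips are under the leaf edge at about (245,235), and nothing else is touched. Next step is to compute the arc.

Run:
```python
from h import *
r=.09
def tip(f):
    f=np.radians(f)
    if f<=np.pi/2:
        a=np.radians(30)*(np.pi/2-f)/np.radians(57);n=np.array([np.cos(a),np.sin(a)]);d=np.array([np.sin(a),-np.cos(a)])
        return np.array([-.125*np.cos(f),.0225+.125*np.sin(f)])-.010*n+.035*d
    u=np.array([-np.cos(f),np.sin(f)]);m=np.array([-np.sin(f),-np.cos(f)])
    return np.array([0,.0225])+r*u+.0025*m-[.0075,0]
F=list(np.linspace(33,90,13))+list(np.linspace(95,180,18));p=W((.02,-.0962,.0549))
for f in F:
    t=tip(f);w=W((.02,t[0],t[1]));print(round(f),t,np.round((w-p)*100,2));p=w
```

```text
33 [-0.096   0.0553] [-0.    0.02  0.04]
38 [-0.0915  0.0634] [-0.06  0.44  0.81]
42 [-0.0864  0.071 ] [-0.07  0.51  0.76]
47 [-0.0807  0.0781] [-0.07  0.57  0.71]
52 [-0.0744  0.0847] [-0.08  0.63  0.66]
57 [-0.0675  0.0906] [-0.09  0.68  0.6 ]
62 [-0.0602  0.096 ] [-0.09  0.72  0.53]
66 [-0.0525  0.1006] [-0.1   0.77  0.46]
71 [-0.0445  0.1045] [-0.1   0.8   0.39]
76 [-0.0361  0.1076] [-0.11  0.83  0.32]
80 [-0.0275  0.11  ] [-0.11  0.85  0.24]
85 [-0.0188  0.1117] [-0.11  0.87  0.16]
90 [-0.01    0.1125] [-0.11  0.87  0.08]
95 [-0.0021  0.1124] [-0.1   0.78 -0.01]
100 [0.0057 0.1116] [-0.1   0.77 -0.08]
105 [0.0134 0.1101] [-0.1   0.76 -0.15]
110 [0.0209 0.1079] [-0.1   0.75 -0.22]
115 [0.0283 0.1051] [-0.09  0.73 -0.28]
120 [0.0353 0.1017] [-0.09  0.7  -0.34]
125 [0.0421 0.0977] [-0.09  0.67 -0.4 ]
130 [0.0484 0.0931] [-0.08  0.63 -0.46]
135 [0.0544 0.0879] [-0.08  0.59 -0.51]
140 [0.0598 0.0823] [-0.07  0.54 -0.56]
145 [0.0648 0.0762] [-0.06  0.49 -0.61]
150 [0.0692 0.0697] [-0.06  0.44 -0.65]
155 [0.073  0.0628] [-0.05  0.38 -0.69]
160 [0.0762 0.0556] [-0.04  0.32 -0.72]
165 [0.0788 0.0482] [-0.03  0.25 -0.74]
170 [0.0807 0.0406] [-0.02  0.19 -0.76]
175 [0.0819 0.0328] [-0.02  0.12 -0.78]
180 [0.0825 0.025 ] [-0.01  0.06 -0.78]
```

Request:
arm_command([
  [[-0.06, 0.44, 0.81, -2.48, -0.32, 0], [-0.07, 0.51, 0.76, -2.48, -0.32, 0], [-0.07, 0.57, 0.71, -2.48, -0.32, 0], [-0.08, 0.63, 0.66, -2.48, -0.32, 0], [-0.09, 0.68, 0.6, -2.48, -0.32, 0], [-0.09, 0.72, 0.53, -2.48, -0.32, 0]],
])

```text
t: 4.37
tool_pos: [0.4788, 0.0027, 0.0998]
orientation: [-1.885, -2.26, -0.262]
force: [0.1, -0.6, -1.6]
opening: 0.0003
gripper_force: 0.6
```

Request:
arm_command([
  [[-0.1, 0.77, 0.46, -2.48, -0.32, 0], [-0.1, 0.8, 0.39, -2.48, -0.32, 0], [-0.11, 0.83, 0.32, -2.48, -0.32, 0], [-0.11, 0.85, 0.24, -2.48, -0.32, 0], [-0.11, 0.87, 0.16, -2.48, -0.32, 0], [-0.11, 0.87, 0.08, -2.48, -0.32, 0]],
])

```text
t: 4.87
tool_pos: [0.4728, 0.0533, 0.1168]
orientation: [2.009, 2.408, 0.002]
force: [0.1, -0.5, 0.5]
opening: 0.0002
gripper_force: 0.6
```

Run:
```python
from h import *
p=tcp();im=snap('scene','x.png')
cv2.imwrite('pics/s4.png',cv2.resize(im[90:300,230:400],None,fx=2.8,fy=2.8,interpolation=3))
```

```text
t 4.8667 tcp [0.4728 0.0533 0.1168] book [ 0.0224 -0.0121  0.1168] z in book [ 0.0046 -0.0035 -1.    ] y in book [0.9986 0.0518 0.0044] F [ 0.086 -0.527  0.459] open 0.00018813681195781895
```

View pics/s4.png

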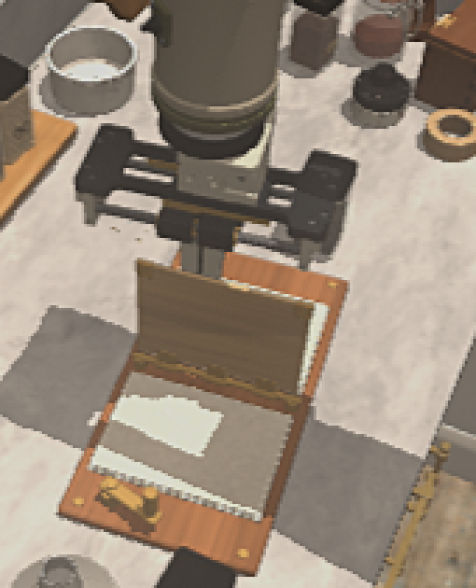

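The leaf stands nearly upright, its edge running from (140,262) to (315,305) with the fingers behind it. I'll continue over.

Request:
arm_command([
  [[-0.1, 0.8, -0.1, 0, 0, 0], [-0.1, 0.8, -0.2, 0, 0, 0], [-0.1, 0.76, -0.25, 0, 0, 0], [-0.1, 0.75, -0.3, 0, 0, 0], [-0.09, 0.73, -0.35, 0, 0, 0], [-0.09, 0.7, -0.35, 0, 0, 0], [-0.09, 0.67, -0.4, 0, 0, 0], [-0.08, 0.63, -0.46, 0, 0, 0], [-0.08, 0.59, -0.51, 0, 0, 0]],
])

```text
t: 5.67
tool_pos: [0.4626, 0.1179, 0.0839]
orientation: [-2.013, -2.412, 0.001]
force: [-0.0, -1.0, -0.3]
opening: 0.0004
gripper_force: 0.5
```

Request:
arm_command([
  [[-0.07, 0.54, -0.56, 0, 0, 0], [-0.06, 0.49, -0.61, 0, 0, 0], [-0.06, 0.44, -0.65, 0, 0, 0], [-0.05, 0.38, -0.69, 0, 0, 0], [-0.04, 0.32, -0.72, 0, 0, 0], [-0.03, 0.25, -0.74, 0, 0, 0], [-0.02, 0.19, -0.76, 0, 0, 0], [0, 0, 0, 0, 0, 0]],
])

```text
t: 6.33
tool_pos: [0.4583, 0.1435, 0.0353]
orientation: [-2.011, -2.411, 0.003]
force: [-0.8, 0.6, -0.8]
opening: 0.0007
gripper_force: 0.0
```

Run:
```python
from h import *
p=tcp()
```

```text
t 6.3333 tcp [0.4583 0.1435 0.0353] book [0.0196 0.0793 0.0353] z in book [-0.0027  0.     -1.    ] y in book [ 0.9987  0.0519 -0.0027] F [-0.8296  0.5583 -0.8444] open 0.0006527789590439732
```

Request:
arm_command([
  [[0, 0.1, -0.4, 0, 0, 0], [0, 0, -0.4, 0, 0, 0], [0, 0, -0.2, 0, 0, 0], [0, 0, -0.2, 0, 0, 0], [0, 0, 0, 0, 0, 0]],
])

```text
t: 6.75
tool_pos: [0.4598, 0.1444, 0.0254]
orientation: [2.013, 2.412, 0.0]
force: [0.3, -0.3, -0.3]
opening: 0.0004
gripper_force: 0.0
```

Run:
```python
from h import *
p=tcp();im=snap('scene','x.png')
cv2.imwrite('pics/s5.png',cv2.resize(im[90:300,230:400],None,fx=2.8,fy=2.8,interpolation=3))
```

```text
t 6.75 tcp [0.4598 0.1444 0.0254] book [0.0212 0.08   0.0254] z in book [ 0.0002  0.0001 -1.    ] y in book [0.9987 0.0515 0.0002] F [ 0.2977 -0.2724 -0.3352] open 0.0003660693763950832
```

View pics/s5.png

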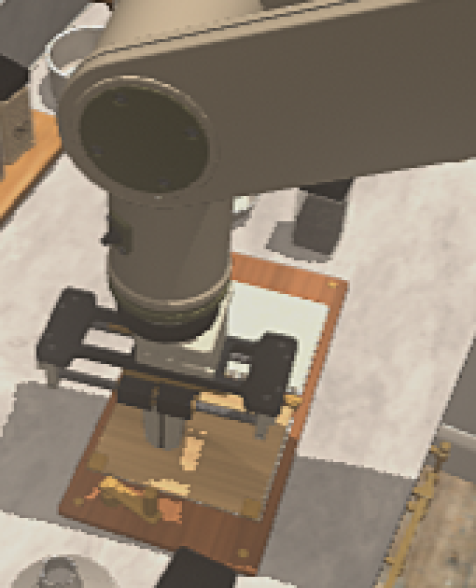

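The leaf is down on the left pages, its free edge running from about (95,460) to (262,518). I'll press in small steps until the stop is felt.

Request:
arm_command([
  [[0, 0, -0.15, 0, 0, 0], [0, 0, -0.1, 0, 0, 0], [0, 0, 0, 0, 0, 0]],
])

```text
t: 7.05
tool_pos: [0.46, 0.1444, 0.0249]
orientation: [2.013, 2.412, -0.0]
force: [-10.9, -2.3, 22.8]
opening: 0.0006
gripper_force: 11.3
```

Request:
arm_command([
  [[0, 0, -0.1, 0, 0, 0], [0, 0, 0, 0, 0, 0], [0, 0, 0, 0, 0, 0]],
])

```text
t: 7.3
tool_pos: [0.4601, 0.1444, 0.0248]
orientation: [2.012, 2.412, -0.0]
force: [-17.0, -3.1, 31.7]
opening: 0.0005
gripper_force: 16.2
```

Run:
```python
from h import *
p=tcp()
for w in[(.003,.175,.12),(.003,.175,.045),(.008,.133,.045),(.012,.124,.045)]:
    print((W(w)-p)*100);p=W(w)
```

```text
t 7.3 tcp [0.4601 0.1444 0.0248] book [0.0215 0.0799 0.0248] z in book [ 0.0001 -0.0003 -1.    ] y in book [0.9987 0.0518 0.0001] F [-16.981   -3.0769  31.7105] open 0.0005171485051649141
[-3.0516  9.1915  9.5188]
[ 0.   0.  -7.5]
[ 1.0332 -4.1015  0.    ]
[ 0.5119 -0.8414  0.    ]
```

Request:
arm_command([
  [[0, 0, 0.5, 0, 0, 0], [0, 0, 1.5, 0, 0, 0], [0, 0, 2.5, 0, 0, 0], [0, 0, 2.5, 0, 0, 0], [0, 0, 2.5, 0, 0, 0], [-0.5, 1.5, 0, 0, 0, 0], [-0.5, 1.5, 0, 0, 0, 0], [-0.5, 1.5, 0, 0, 0, 0], [-0.5, 1.5, 0, 0, 0, 0], [-0.5, 1.5, 0, 0, 0, 0], [-0.5, 1.6, 0, 0, 0, 0], [0, 0, 0, 0, 0, 0]],
])

```text
t: 8.3
tool_pos: [0.4289, 0.2374, 0.1169]
orientation: [-2.01, -2.413, -0.001]
force: [0.0, 0.5, 0.2]
opening: 0.0004
gripper_force: 0.0
```

Run:
```python
from h import *
p=tcp();im=snap('scene','x.png')
for w in[(.003,.175,.12),(.003,.175,.045),(.008,.133,.045),(.012,.124,.045)]:
    print((W(w)-p)*100);p=W(w)
cv2.imwrite('pics/s6.png',cv2.resize(im[90:330,210:400],None,fx=2.5,fy=2.5,interpolation=3))
```

```text
t 8.3 tcp [0.4289 0.2374 0.1169] book [0.0024 0.1762 0.1169] z in book [ 0.0001  0.001  -1.    ] y in book [0.9986 0.0533 0.0001] F [0.0225 0.5385 0.248 ] open 0.00041453391284654013
[ 0.073  -0.1091  0.3081]
[ 0.   0.  -7.5]
[ 1.0332 -4.1015  0.    ]
[ 0.5119 -0.8414  0.    ]
```

View pics/s6.png

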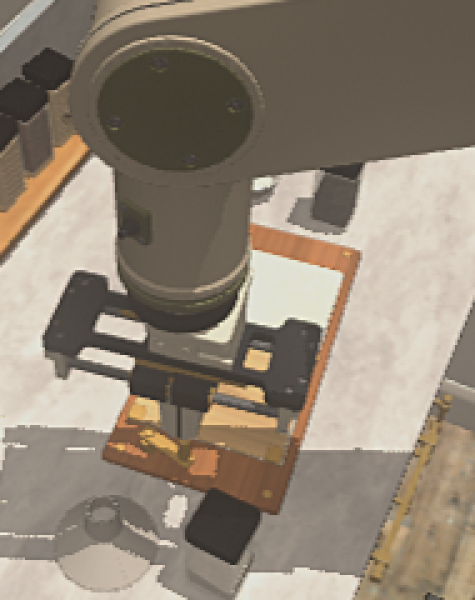

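The leaf is flat and the fingers are above the outside of the peg (about (180,440)). I'll descend and push the peg.

Request:
arm_command([
  [[0, 0, -1.5, 0, 0, 0], [0, 0, -2, 0, 0, 0], [0, 0, -1.8, 0, 0, 0], [0, 0, -1.4, 0, 0, 0], [0, 0, 0, 0, 0, 0]],
])

```text
t: 8.77
tool_pos: [0.4275, 0.2335, 0.0466]
orientation: [-2.012, -2.41, 0.008]
force: [-0.6, -0.6, -1.1]
opening: 0.0003
gripper_force: 0.0
```

Request:
arm_command([
  [[0.1, -0.4, 0, 0, 0, 0], [0.1, -0.4, 0, 0, 0, 0], [0.1, -0.4, 0, 0, 0, 0], [0.1, -0.4, 0, 0, 0, 0], [0.1, -0.4, 0, 0, 0, 0], [0.1, -0.4, 0, 0, 0, 0]],
])

```text
t: 9.27
tool_pos: [0.4362, 0.2111, 0.0505]
orientation: [2.013, 2.411, 0.001]
force: [-1.1, 1.2, 0.3]
opening: 0.0005
gripper_force: 0.5
```

Request:
arm_command([
  [[0.1, -0.4, 0, 0, 0, 0], [0.1, -0.4, 0, 0, 0, 0], [0.1, -0.4, 0, 0, 0, 0], [0.15, -0.4, 0, 0, 0, 0], [0.2, -0.4, 0, 0, 0, 0], [0.2, -0.4, 0, 0, 0, 0], [0.2, -0.2, 0, 0, 0, 0], [0, 0, 0, 0, 0, 0]],
])

```text
t: 9.93
tool_pos: [0.4469, 0.1853, 0.05]
orientation: [2.013, 2.411, 0.002]
force: [1.4, 1.6, 0.3]
opening: 0.0008
gripper_force: 0.9
```

Run:
```python
from h import *
p=tcp();im=snap('scene','x.png')
cv2.imwrite('pics/s7.png',cv2.resize(im[200:320,220:360],None,fx=4,fy=4,interpolation=3))
```

```text
t 9.9333 tcp [0.4469 0.1853 0.05  ] book [0.0136 0.1222 0.05  ] z in book [ 0.0009  0.0004 -1.    ] y in book [0.9987 0.0512 0.001 ] F [1.4245 1.5771 0.347 ] open 0.0008422267335766779
```

View pics/s7.png

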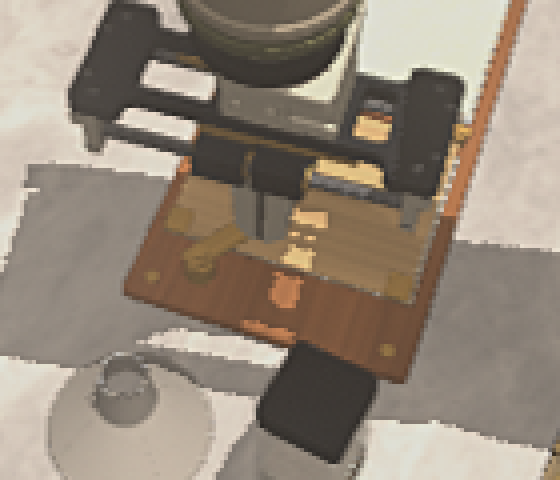

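The keeper has swung roughly 50°, with the bar running from (200,258) to (245,230). Next I go round to the peg's near side and push along +x.

Request:
arm_command([
  [[-0.1, 0.6, 0, 0, 0, 0], [-0.8, -0.1, 0, 0, 0, 0], [-0.8, -0.1, 0, 0, 0, 0], [-0.8, -0.1, 0, 0, 0, 0], [-0.8, -0.1, 0, 0, 0, 0], [0, 0, 0, 0, 0, 0], [0.07, -0.55, 0, 0, 0, 0], [0.07, -0.55, 0, 0, 0, 0], [0.07, -0.55, 0, 0, 0, 0], [0.07, -0.55, 0, 0, 0, 0], [0, 0, 0, 0, 0, 0]],
])

```text
t: 10.9
tool_pos: [0.4163, 0.1643, 0.0499]
orientation: [2.014, 2.411, -0.0]
force: [-1.2, -0.1, 0.2]
opening: 0.0008
gripper_force: 0.0
```

Request:
arm_command([
  [[0.4, 0.01, 0, 0, 0, 0], [0.4, 0.01, 0, 0, 0, 0], [0.4, 0.01, 0, 0, 0, 0], [0.4, 0.01, 0, 0, 0, 0], [0.4, 0.01, 0, 0, 0, 0], [0.4, 0.01, 0, 0, 0, 0], [0.4, 0.01, 0, 0, 0, 0], [0, 0, 0, 0, 0, 0]],
])

```text
t: 11.57
tool_pos: [0.4444, 0.1661, 0.0497]
orientation: [-2.013, -2.412, 0.0]
force: [-0.3, -0.0, 0.4]
opening: 0.0006
gripper_force: 0.2
```

Run:
```python
from h import *
p=tcp();print((W((.020,.102,.05))-p)*100)
```

```text
t 11.5667 tcp [0.4444 0.1661 0.0497] book [0.0087 0.1034 0.0497] z in book [-0.0003 -0.0001 -1.    ] y in book [ 0.9987  0.0515 -0.0003] F [-0.2699 -0.0116  0.4442] open 0.0006440000273347978
[1.1412 0.0031 0.0348]
```

Request:
arm_command([
  [[0.3, 0, 0, 0, 0, 0], [0.3, 0, 0, 0, 0, 0], [0.2, 0, 0, 0, 0, 0], [0.15, 0, 0, 0, 0, 0], [0, 0, 0, 0, 0, 0]],
])

```text
t: 11.98
tool_pos: [0.4539, 0.1663, 0.05]
orientation: [2.013, 2.412, 0.001]
force: [-0.8, -0.8, 1.0]
opening: 0.0005
gripper_force: 0.1
```

Request:
arm_command([
  [[0.1, 0, 0, 0, 0, 0], [0.1, 0, 0, 0, 0, 0], [0, 0, 0, 0, 0, 0]],
])

```text
t: 12.23
tool_pos: [0.4556, 0.1662, 0.0499]
orientation: [2.013, 2.412, 0.0]
force: [-0.1, -0.3, -0.3]
opening: 0.0009
gripper_force: 0.3
```

Request:
arm_command([
  [[-0.5, -0.05, 0, 0, 0, 0], [-1, -0.1, 0, 0, 0, 0], [-1, -0.1, 0, 0, 0, 0], [0, 0, 2, 0, 0, 0], [0, 0, 3, 0, 0, 0], [0, 0, 3, 0, 0, 0], [0, -2, 3, 0, 0, 0], [0, -3, 3, 0, 0, 0], [0, -3, 1, 0, 0, 0], [0, -3, 0, 0, 0, 0], [0, -2, 0, 0, 0, 0], [0, 0, 0, 0, 0, 0]],
])

```text
t: 13.23
tool_pos: [0.4305, 0.0313, 0.1999]
orientation: [2.015, 2.408, 0.0]
force: [-1.0, -0.0, -0.3]
opening: 0.0005
gripper_force: 0.0
```

Run:
```python
from h import *
p=tcp();im=snap('scene','x.png')
print(proj('scene',[W((.045,.1,.064)),W((.045,.14,.0345))]))
cv2.imwrite('pics/s8.png',cv2.resize(im[160:330,220:370],None,fx=3.5,fy=3.5,interpolation=3))
```

```text
t 13.2333 tcp [0.4305 0.0313 0.1999] book [-0.0223 -0.0285  0.1999] z in book [ 0.0014 -0.0014 -1.    ] y in book [0.9988 0.0488 0.0014] F [-0.9695 -0.0186 -0.3428] open 0.0005056431543210987
[[275.8202 241.9429]
 [269.8684 263.263 ]]
```

View pics/s8.png

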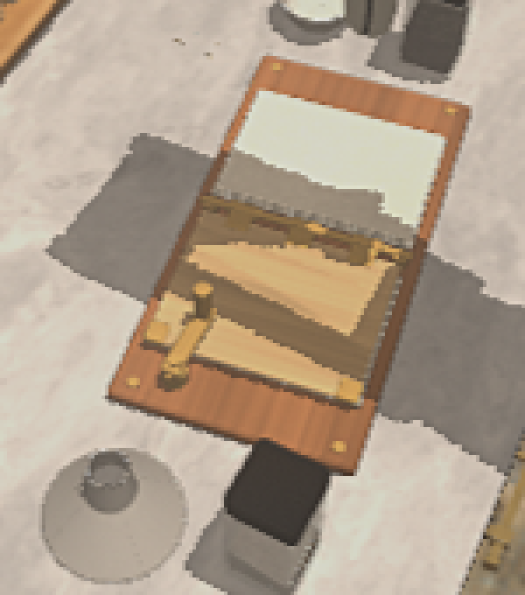

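The leaf lies flat on the left pages. The keeper points across it, with the peg at (203,290) against a predicted (195,287), or about 1.45 rad. The jars, bowl and funnel are where they were, so I'm handing in.

Run:
```python
from h import *
print(ticket.close_job())
```

```text
the job is handed in; nothing more can be done
None
```

I handed the job in at about 13 s of the 48 s: the leaf lies flat on the left-hand pages and the keeper points across over it at about 1.45 rad by my image estimate. In the views I took, the jars, bowl and funnel had not moved. The hand-in returned no verdict.

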